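Nest the pastry cutters and close their tin

ROBOT

A 6-joint arm with a two-finger parallel gripper is mounted at the origin on a cart in front of the work surface, level with it; the furniture and walls round the work are solid. World frame = base frame: x ahead of the robot, y to its left, z up, the work surface at z = 0. Lengths are in m, angles in rad, forces in N, time in s.
With the tool pointing down it reaches from about 0.3 to 0.875 m from the base axis. Payload 4.2 kg.
Tool frame: the origin (TCP) lies at the very end of the fingers, on their centre line; the grasp point (between the pads) lies 19 mm behind it (tcp_to_grasp is the z of the grasp point in the tool frame, in m); z points along the fingers, y is the line along which they close (so a half turn about z gives the same grasp; the last joint's range is limited). The gripper opens to 85 mm and grips with 20 to 120 N. Pads are 22 mm wide; open, the fingers measure 114 mm over their backs; the gripper's body (76 mm by 85 mm) begins 54 mm behind the grasp point. The pads swing forward as they close: fully open they stand 13 mm farther back than shut.
Start: joints at [-1.31, 0.32, 1.565, -0, 1.257, -0.02], TCP at [0.159, -0.552, 0.231] pointing down, gripper open.
Joint ranges: [-3.11, 3.11], [-0.84, 2.01], [0.21, 2.61], [-1.34, 4.49], [0.05, 2.63], [-2.56, 2.56]. Speed limits (rad/s): [2.57, 2.57, 3.14, 3.14, 3.14, 3.14].

INTERFACE

Orientations are given as a unit quaternion [x, y, z, w].
In Python, from plant import * gives the robot as it stands. The module is installed in compiled form; this text tells all that it offers.
- The arm moves only by the shell command python3 -m creep 'ROWS'. ROWS is JSON, a list of rows, each a list of 3 entries, a list of its own where there are three numbers: the opening, from 0 (shut) to 1 (fully open), then the shift along the tool's x, y, z in m, then the turn about the tool's z in rad. A call has 1 to 20 rows; each row shifts and turns the commanded pose from where the row before left it, along the tool's axes as they then stand; what a row does not reach is not made up. A row lasts 1/12 s, in which the tool goes at most 41.7 mm and 7.16 degrees, less where a joint would pass 70% of its speed; a pose out of reach is approached as far as the arm can. A call is refused whole if a number of a shift passes 0.0417 or a number of a turn 0.125, either way. A call with a gripper value outside its range is refused whole. The fingers move at their own pace and stop on an object; the grip force is fixed at half the most. Time passes only in rows, so rows that do not move let the fingers close. It gives the time, the measured TCP pose, the force, the opening and the grip force at its end, in the units of the state.
- get_obs(): the state, without advancing time (a new reading comes with each control period).
- get_image(name): name is "side" or "top"; returns (picture, depth): 480x640x3 uint8, blue, green, red; 480x640 float32, m along the optical axis (not along the pixel's ray), 0 where there is no reading.
- calibration(name): a dict with "fx", "fy", "cx", "cy" (pixels), "view" (4x4, takes a point from world to camera coordinates). Camera axes: x right, y down, z forward; pixel columns grow to the right and rows downward; lengths in m; the calibration is good to about 2 mm. A picture is of the moment at which its call begins. calibration takes no time and is no camera call.
- finish_job(): hands the job in; it is judged then, once.
The state is a dict: "clock": time; "joint_positions": joint angles; "qd": joint speeds; "tau": joint torques, N m; "tcp_pos": TCP position; "eef_rot": TCP orientation; "contact_force": force on the tool from outside, world axes, zero at the start; "ft_torque": the same for the moment, N m; "gripper_width": finger opening in m; "finger_force": force on a finger pad.
Only numpy, scipy, OpenCV 4.12 (cv2) and the standard library are available. Lean on these libraries where they do the work, as an engineer would, in place of code of your own. Each camera call takes 0.05 s, during which the arm holds its last target. There are 200 camera calls.

TASK

Put the four round pastry cutters away in their tin: stand them on the tin's base nested one over the other, the smallest in the middle and the largest outermost, each standing flat on the base inside its rim. Then put the tall cover over them so that it sits fully down on the base. Leave the square cutter and the kitchen timer where they are.

Things in the scene. Friction and masses are not known exactly. Their poses are not given: they have to be found in the camera images.
- cutter_42: smallest of 4 round steel pastry cutters: ring 42 mm across outside, 38 inside, 26 high, no bottom; strap handle over its top along y: 14 mm wide (x), 4 thick, flat top 40 mm above the underside, 22 long; pinch it across x from above. 45 g or so. Origin: centre of underside. Nests only by being lowered over a smaller one, at any yaw (7 mm play all round, straps 8 mm clear).
- cutter_60: second smallest of 4 round steel pastry cutters: ring 60 mm across outside, 56 inside, 26 high, no bottom; strap handle over its top along y: 14 mm wide (x), 4 thick, flat top 52 mm above the underside, 40 long; pinch it across x from above. 60 g or so. Origin: centre of underside. Nests only by being lowered over a smaller one, at any yaw (7 mm play all round, straps 8 mm clear).
- cutter_78: second largest of 4 round steel pastry cutters: ring 78 mm across outside, 74 inside, 26 high, no bottom; strap handle over its top along y: 14 mm wide (x), 4 thick, flat top 64 mm above the underside, 58 long; pinch it across x from above. 80 g or so. Origin: centre of underside. Nests only by being lowered over a smaller one, at any yaw (7 mm play all round, straps 8 mm clear).
- cutter_96: largest of 4 round steel pastry cutters: ring 96 mm across outside, 92 inside, 26 high, no bottom; strap handle over its top along y: 14 mm wide (x), 4 thick, flat top 76 mm above the underside, 76 long; pinch it across x from above. 100 g or so. Origin: centre of underside. Nests only by being lowered over a smaller one, at any yaw (7 mm play all round, straps 8 mm clear).
- tin_base: base of the tin, low, white, dark edge: flange 144 mm across, 4 thick, and on it a thin upstanding rim 115 mm across outside, 110 inside, its top 18 mm above the underside. Cutters stand on the floor inside the rim, 4 mm above the underside. Loose, 0.5 kg. Origin: centre of underside, z up. (Around: a closet wall at y = 0.47; a wall cabinet 0.48 m up, beyond x = 0.58.)
- tin_cover: tall white cover, 134 mm across, inside 129 across, 84 deep, standing open side down. It slips over the base's rim (7 mm play all round) and rests on the flange, 4 mm above the base's underside. Wooden knob on top, 26 mm across from 99 to 112 mm above the lower edge (top 116, narrow neck below 96): pick it up by that from above. About 160 g. Origin: centre of lower edge.
- square_cutter: a steel cutter of another set, square, 56 mm wide, 26 mm high, with the same kind of strap handle (flat top 50 mm high, along its y axis); it does not go into this tin and stays where it is. Loose. Origin: centre of the underside.
- egg_timer: round wind-up kitchen timer, 65 mm across and 57 mm high, red upper half, white lower half; a bystander that stays where it is. Loose. Origin: centre of the underside.

How it is judged:
At the end, for the whole second after the job is handed in: Cutters upright (0.06 rad) on the base's floor, undersides 1 to 8 mm above the base's, each within 12 mm of the centre of the next larger, the largest within 12 mm of the base's; cover likewise on the flange, within 12 mm of the base's centre; base level on the worktop; all at rest (horizontal distance between cutter_42 and cutter_60 below 0.012 m and horizontal distance between cutter_60 and cutter_78 below 0.012 m and horizontal distance between cutter_78 and cutter_96 below 0.012 m and horizontal distance between each of cutter_96, tin_cover and tin_base below 0.012 m and z of cutter_42 in the frame of tin_base between 0.001 and 0.008 m and angle between each of cutter_42, cutter_60, cutter_78, cutter_96, tin_cover's own z axis and vertical below 0.06 rad and linear speed of each of cutter_42, cutter_60, cutter_78, cutter_96, tin_cover below 0.02 m/s and angular speed of each of cutter_42, cutter_60, cutter_78, cutter_96, tin_cover below 0.2 rad/s and z of cutter_60 in the frame of tin_base between 0.001 and 0.008 m and z of cutter_78 in the frame of tin_base between 0.001 and 0.008 m and z of cutter_96 in the frame of tin_base between 0.001 and 0.008 m and z of tin_cover in the frame of tin_base between 0.001 and 0.008 m and angle between tin_base's own z axis and vertical below 0.05 rad and height (world z) of tin_base between -0.01 and 0.01 m); the robot touches nothing.
It fails at once if the square cutter or the kitchen timer is moved by more than 30 mm (distance of any of square_cutter, egg_timer from where it was at the start of the episode above 0.03 m).
It also fails if it takes over 128 s, if anything falls off the work surface, if the arm or the gripper's body presses on something with over 40 N, if the wrist force passes 120 N, or if a joint passes its speed limit or range.

## Working session

There is one attempt and no reset: what is moved stays moved. The work goes in short steps, Python scripts to look and compute and a shell command to move; the robot and the scene stay as the last step left them, time stands still between calls to the robot, and variables do not carry over. Pictures are saved under pics/ and viewed, at most 14 in all, crops included, and the job is handed in when it is done.

```bash
mkdir -p pics
python3 - <<'E'
from plant import *
import cv2,numpy as np
np.set_printoptions(precision=4,suppress=True)
for n in("side","top"):
    im,d=get_image(n); cv2.imwrite(f"pics/{n}0.png",im); np.save(f"{n}0.npy",d)
    c=calibration(n); print(n,{k:c[k] for k in("fx","fy","cx","cy")}); print(np.array(c["view"]))
o=get_obs(); print(o)
E
```

```text
side {'fx': 437.35945671686386, 'fy': 437.35945671686386, 'cx': 319.6663281937003, 'cy': 246.97263108369626}
[[ 0.9627 -0.27   -0.0161 -0.4515]
 [-0.1704 -0.5593 -0.8113  0.0972]
 [ 0.21    0.7838 -0.5845  0.808 ]
 [ 0.      0.      0.      1.    ]]
top {'fx': 618.9856378722143, 'fy': 618.9856378722143, 'cx': 309.99901481394346, 'cy': 234.27163785244085}
[[ 0.0045 -1.      0.0054  0.0089]
 [-0.9991 -0.0048 -0.043   0.4705]
 [ 0.0431 -0.0052 -0.9991  1.5517]
 [ 0.      0.      0.      1.    ]]
{'clock': 0.1, 'joint_positions': array([-1.31  ,  0.3202,  1.5655,  0.    ,  1.2574, -0.02  ]), 'qd': array([-0.0016, -0.0025, -0.0024,  0.0001, -0.0012,  0.0014]), 'tau': array([  0.0004, -41.6408, -23.4704,   0.    ,   0.0049,  -0.    ]), 'tcp_pos': array([ 0.1592, -0.5521,  0.2306]), 'eef_rot': array([ 0.9902,  0.1399, -0.0001, -0.0008]), 'contact_force': array([ 0.0912, -0.5291,  0.5596]), 'ft_torque': array([0.0598, 0.0008, 0.0053]), 'finger_force': 0.0, 'gripper_width': 0.08552231230143806}
```

View pics/top0.png

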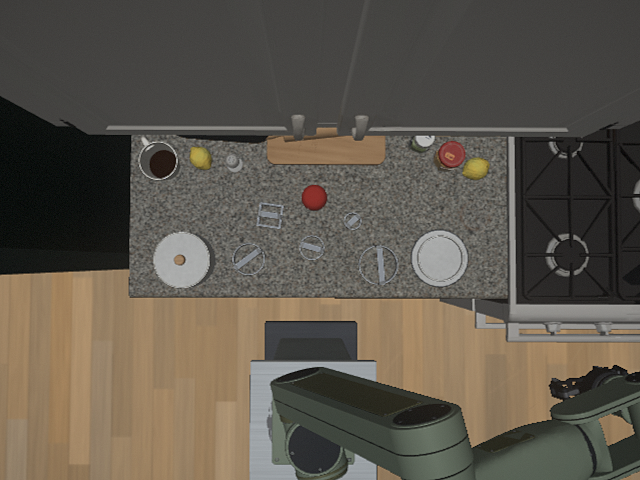

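View pics/side0.png

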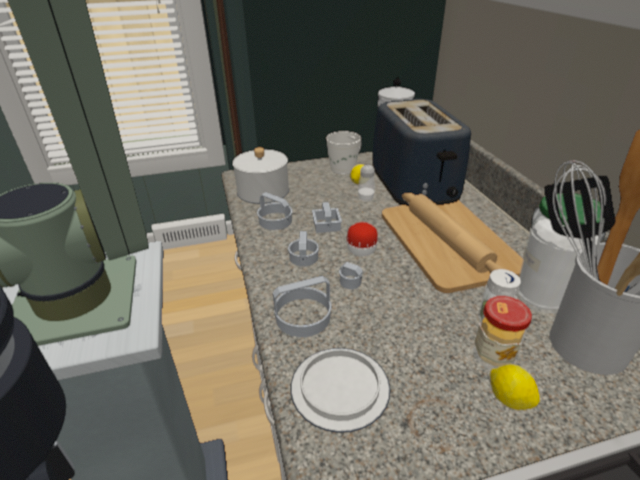

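The top view shows the cover at (181,260), base at (439,258), the 96, 78, 60 and 42 cutters at (379,264), (249,259), (311,247) and (352,221), the square cutter at (269,215) and the timer at (314,197). The side view shows the same layout, with everything standing free.

```bash
cat > h.py <<'E'
from plant import *
import cv2,numpy as np
np.set_printoptions(precision=4,suppress=True)
def cal(n):
    c=calibration(n); V=np.array(c["view"]); return c,V[:3,:3],V[:3,3]
def world(n,d):
    c,R,t=cal(n); v,u=np.indices(d.shape)
    P=np.stack([(u-c["cx"])/c["fx"]*d,(v-c["cy"])/c["fy"]*d,d],-1)
    return (P-t)@R
def plane(n,u,v,z):
    c,R,t=cal(n); r=np.array([(u-c["cx"])/c["fx"],(v-c["cy"])/c["fy"],1])@R; o=-t@R
    return (o+r*(z-o[2])/r[2])[:2]
def yaw(o):
    x,y,z,w=o["eef_rot"]; return np.arctan2(2*(x*y+w*z),1-2*(y*y+z*z))
def go(x,y,yw=None,o=None):
    "world target -> tool shift (dx,dy) in present axes, then turn"
    o=o or get_obs(); f=yaw(o); e=np.array([x,y])-o["tcp_pos"][:2]
    s=np.array([np.cos(f)*e[0]+np.sin(f)*e[1],np.sin(f)*e[0]-np.cos(f)*e[1]])
    return s,(None if yw is None else (f-yw+np.pi/2)%np.pi-np.pi/2),o["tcp_pos"],f
def strap(n,im,d,u,v,h,r=26):
    "strap top: pixels near height h in window; centre by ray onto plane z=h"
    W=world(n,d); m=np.zeros(d.shape,np.uint8)
    s=np.s_[max(v-r,0):v+r,u-r:u+r]; z=W[s][...,2]
    m[s]=((abs(z-h)<.008)&(d[s]>0)).astype(np.uint8)
    k,l,st,ce=cv2.connectedComponentsWithStats(m); i=1+st[1:,4].argmax()
    ys,xs=np.nonzero(l==i)
    p=np.array([plane(n,a,b,h) for a,b in zip(xs,ys)])
    rect=cv2.minAreaRect((p*1000).astype(np.float32)); box=cv2.boxPoints(rect)
    e=max((box[1]-box[0],box[2]-box[1]),key=np.linalg.norm)
    return dict(c=np.array(rect[0])/1000,mean=p.mean(0),size=np.array(rect[1]),yaw=np.arctan2(e[1],e[0])%np.pi,n=len(xs),z=np.median(W[ys,xs,2]))
E
cat > m.py <<'E'
from h import *
im,d=cv2.imread("pics/top0.png"),np.load("top0.npy")
for k,u,v,h in((42,352,221,.04),(60,311,247,.052),(78,249,259,.064),(96,379,264,.076)):
    print(k,strap("top",im,d,u,v,h,22))
W=world("top",d); hsv=cv2.cvtColor(im,cv2.COLOR_BGR2HSV)
s=np.s_[225:292,405:475]
m=((hsv[s][...,1]<25)&(hsv[s][...,2]>150)).astype(np.uint8)
cn=max(cv2.findContours(m,0,2)[0],key=cv2.contourArea); e=cv2.fitEllipse(cv2.convexHull(cn)); print("base",e,plane("top",e[0][0]+405,e[0][1]+225,.004))
s=np.s_[228:292,148:214]
m=(W[s][...,2]>.07).astype(np.uint8); cn=max(cv2.findContours(m,0,2)[0],key=cv2.contourArea); e=cv2.fitEllipse(cv2.convexHull(cn)); print("cover",e,plane("top",e[0][0]+148,e[0][1]+228,.086))
m=(W[s][...,2]>.102); ys,xs=np.nonzero(m); print("knob",len(xs),plane("top",xs.mean()+148,ys.mean()+228,.114), W[s][...,2].max())
im2=np.hstack([cv2.resize(im[195:290,225:405],None,fx=4,fy=4,interpolation=cv2.INTER_CUBIC)]); cv2.imwrite("pics/crop1.png",im2)
E
python3 m.py
```

```text
42 {'c': array([ 0.5026, -0.0915]), 'mean': array([ 0.5031, -0.0922]), 'size': array([12.2644, 40.4077]), 'yaw': np.float32(2.3600495), 'n': 84, 'z': np.float64(0.040022420832490864)}
60 {'c': array([0.4373, 0.0089]), 'mean': array([0.4372, 0.0089]), 'size': array([58.9637, 13.8181]), 'yaw': np.float32(1.2971544), 'n': 127, 'z': np.float64(0.052126857900743624)}
78 {'c': array([0.4084, 0.165 ]), 'mean': array([0.4079, 0.1657]), 'size': array([13.6363, 74.667 ]), 'yaw': np.float32(2.220181), 'n': 172, 'z': np.float64(0.06462899170722922)}
96 {'c': array([ 0.3952, -0.1576]), 'mean': array([ 0.3945, -0.1577]), 'size': array([94.43  , 14.0503]), 'yaw': np.float32(0.08318465), 'n': 219, 'z': np.float64(0.07650502039486073)}
base ((34.277870178222656, 32.8392333984375), (54.323585510253906, 55.14038848876953), 158.9576416015625) [ 0.4125 -0.3166]
cover ((33.023075103759766, 31.723968505859375), (55.85099411010742, 57.38898468017578), 80.48995971679688) [0.4047 0.3199]
knob 117 [0.4035 0.3211] 1.5704351365795175
```

View pics/crop1.png

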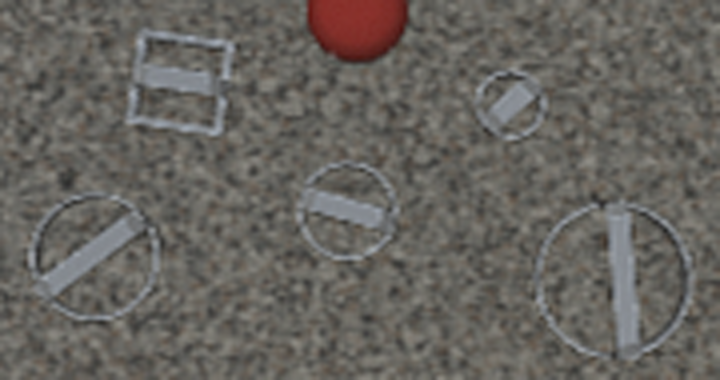

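The crop shows the straps clearly: 42 at (513,103), 60 at (347,208), 78 at (93,252) and 96 at (623,280), each centred on its ring. The measured centres agree with this.

```bash
python3 -c "
from h import *
print(go(.5028,-.0918,2.36))"
```

```text
(array([ 0.4577, -0.347 ]), np.float64(1.062396987443965), array([ 0.1592, -0.5521,  0.2306]), np.float64(0.28080433385417164))
```

```bash
python3 -m creep '[[0.5,[0.0269,-0.0204,0],0],[0.5,[0.0269,-0.0204,0],0],[0.5,[0.0269,-0.0204,0],0],[0.5,[0.0269,-0.0204,0],0],[0.5,[0.0269,-0.0204,0],0],[0.5,[0.0269,-0.0204,0],0],[0.5,[0.0269,-0.0204,0],0],[0.5,[0.0269,-0.0204,0],0],[0.5,[0.0269,-0.0204,0],0],[0.5,[0.0269,-0.0204,0],0],[0.5,[0.0269,-0.0204,0],0],[0.5,[0.0269,-0.0204,0],0],[0.5,[0.0269,-0.0204,0],0],[0.5,[0.0269,-0.0204,0],0],[0.5,[0.0269,-0.0204,0],0],[0.5,[0.0269,-0.0204,0],0],[0.5,[0.0269,-0.0204,0],0]]'
python3 -m creep '[[0.5,[0,0,0.01],0.118],[0.5,[0,0,0.01],0.118],[0.5,[0,0,0.01],0.118],[0.5,[0,0,0.01],0.118],[0.5,[0,0,0.01],0.118],[0.5,[0,0,0.01],0.118],[0.5,[0,0,0.01],0.118],[0.5,[0,0,0.01],0.118],[0.5,[0,0,0.01],0.118],[0.5,[0,0,0],0],[0.5,[0,0,0],0]]'
python3 -c "
from h import *
print(go(.5028,-.0918,2.36))"
```

```text
clock: 1.52
tcp_pos: [0.5031, -0.0909, 0.231]
eef_rot: [0.99, 0.14, -0.0, -0.0]
contact_force: [0.1, -0.0, -0.4]
gripper_width: 0.0426
finger_force: 0.0
clock: 2.43
tcp_pos: [0.5022, -0.0925, 0.1408]
eef_rot: [0.925, -0.379, -0.001, 0.0]
contact_force: [-0.5, 0.2, 0.4]
gripper_width: 0.0428
finger_force: 0.0
(array([-0.    , -0.0009]), np.float64(0.0033595975244824494), array([ 0.5022, -0.0925,  0.1408]), np.float64(-0.7782330560653109))
```

```bash
python3 -m creep '[[0.5,[0,-0.0008,0.02],0],[0.5,[0,0,0.025],0],[0.5,[0,0,0.025],0],[0.5,[0,0,0.02],0],[0.5,[0,0,0.012],0],[0.5,[0,0,0.008],0],[0.5,[0,0,0],0],[0.1,[0,0,0],0],[0,[0,0,0],0],[0,[0,0,0],0],[0,[0,0,0],0],[0,[0,0,0],0]]'
python3 -c "
from h import *
print(get_obs()['finger_force'])
im,d=get_image('side'); cv2.imwrite('pics/s1.png',cv2.resize(im[170:400,200:480],None,fx=2.5,fy=2.5,interpolation=cv2.INTER_CUBIC))"
```

```text
clock: 3.43
tcp_pos: [0.5041, -0.0922, 0.0325]
eef_rot: [0.925, -0.381, 0.001, -0.0]
contact_force: [-0.8, 0.4, 7.1]
gripper_width: 0.0114
finger_force: 58.9
58.85039376094937
```

View pics/s1.png

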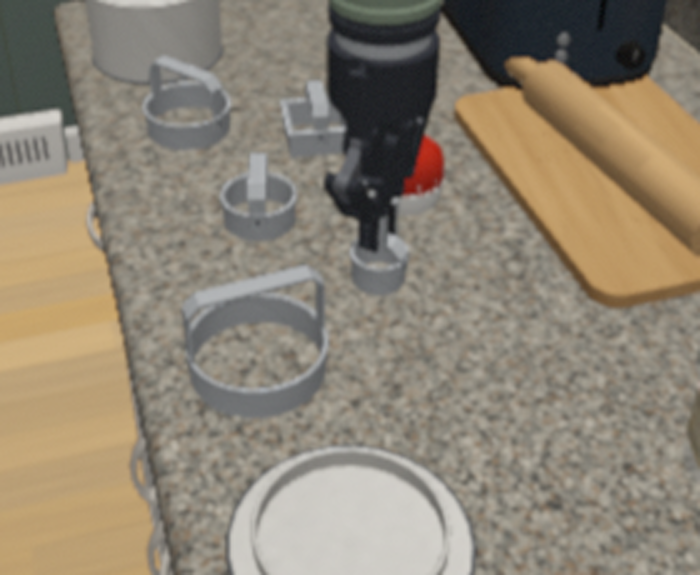

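The crop shows the fingers on the 42 cutter's strap at about (378,250), with the ring still upright.

```bash
python3 -m creep '[[0,[0,0,-0.005],0],[0,[0,0,-0.015],0],[0,[0,0,-0.03],0],[0,[0,0,-0.03],0],[0,[0,0,-0.03],0],[0,[0,0,0],0],[0,[0,0,0],0]]'
python3 -c "
from h import *
print(go(.4125,-.3166))
im,d=get_image('side'); cv2.imwrite('pics/s2.png',cv2.resize(im[130:330,280:480],None,fx=3,fy=3,interpolation=cv2.INTER_CUBIC))"
```

```text
clock: 4.07
tcp_pos: [0.5041, -0.0922, 0.1431]
eef_rot: [0.925, -0.381, 0.002, -0.0]
contact_force: [-0.6, 0.4, -1.7]
gripper_width: 0.0116
finger_force: 58.7
(array([0.093 , 0.2239]), None, array([ 0.5041, -0.0922,  0.1431]), np.float64(-0.7811036754460914))
```

View pics/s2.png

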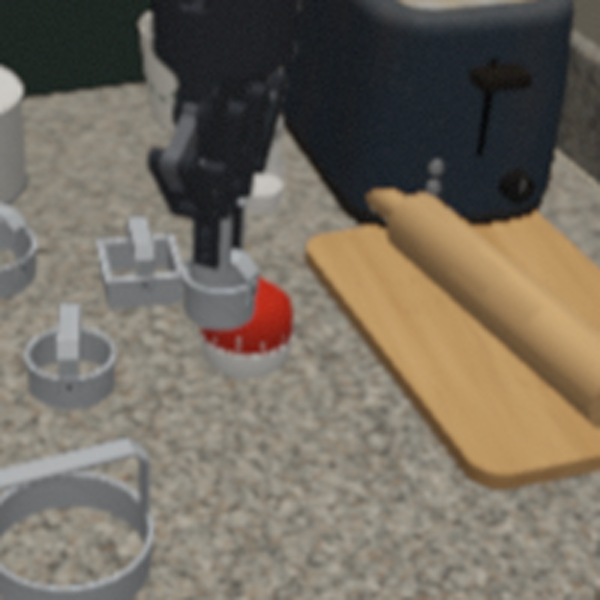

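The crop shows the 42 ring hanging level at about (217,300), clear of the worktop.

```bash
python3 -m creep '[[0,[0.0103,0.0248,0],0],[0,[0.0103,0.0248,0],0],[0,[0.0103,0.0248,0],0],[0,[0.0103,0.0248,0],0],[0,[0.0103,0.0248,0],0],[0,[0.0103,0.0248,0],0],[0,[0.0103,0.0248,0],0],[0,[0.0103,0.0248,0],0],[0,[0.0103,0.0248,0],0],[0,[0,0,0.02],0],[0,[0,0,0.02],0],[0,[0,0,0.02],0],[0,[0,0,0],0],[0,[0,0,0],0]]'
python3 -c "
from h import *
print(go(.4125,-.3166))
im,d=get_image('side'); cv2.imwrite('pics/s3.png',cv2.resize(im[280:450,260:430],None,fx=3,fy=3,interpolation=cv2.INTER_CUBIC))"
```

```text
clock: 5.28
tcp_pos: [0.4105, -0.3147, 0.0794]
eef_rot: [0.925, -0.381, -0.003, -0.001]
contact_force: [-0.1, -0.4, -0.4]
gripper_width: 0.0119
finger_force: 58.8
(array([ 0.0028, -0.0001]), None, array([ 0.4105, -0.3147,  0.0794]), np.float64(-0.7812742101082049))
```

View pics/s3.png

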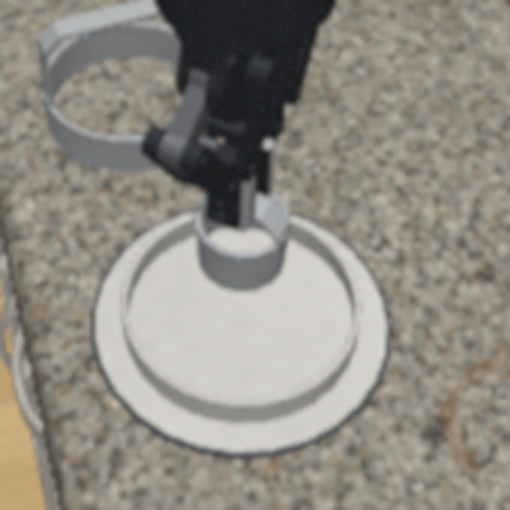

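The crop shows the 42 ring at (243,240) above the base, level and on line with the middle of the rim circle.

```bash
python3 -m creep '[[0,[0.0028,0,0.015],0],[0,[0,0,0.015],0],[0,[0,0,0.008],0],[0,[0,0,0.004],0],[0,[0,0,0.001],0],[0,[0,0,0],0],[0,[0,0,0],0]]'
```

```text
clock: 5.92
tcp_pos: [0.4143, -0.3181, 0.0391]
eef_rot: [0.925, -0.381, 0.001, 0.0]
contact_force: [0.3, 0.6, -0.5]
gripper_width: 0.0113
finger_force: 58.8
```

```bash
python3 -m creep '[[0,[-0.002,0,0.0015],0],[0,[0,0,0.001],0],[0,[0,0,0],0],[0.3,[0,0,0],0],[0.5,[0,0,0],0],[0.5,[0,0,0],0],[0.5,[0,0,-0.01],0],[0.5,[0,0,-0.03],0],[0.5,[0,0,-0.04],0],[0.5,[0,0,-0.04],0],[0.5,[0,0,-0.02],0]]'
python3 -c "
from h import *
print(go(.4373,.0089,1.297))"
```

```text
clock: 6.83
tcp_pos: [0.414, -0.3175, 0.1812]
eef_rot: [0.925, -0.381, 0.004, 0.001]
contact_force: [-0.3, -0.6, 1.1]
gripper_width: 0.0426
finger_force: 0.0
(array([-0.2133, -0.2482]), np.float64(1.0634272651722592), array([ 0.414 , -0.3175,  0.1812]), np.float64(-0.781165388417534))
```

```bash
python3 -m creep '[[0.5,[-0.0213,-0.0248,0],0],[0.5,[-0.0213,-0.0248,0],0],[0.5,[-0.0213,-0.0248,0],0],[0.5,[-0.0213,-0.0248,0],0],[0.5,[-0.0213,-0.0248,0],0],[0.5,[-0.0213,-0.0248,0],0],[0.5,[-0.0213,-0.0248,0],0],[0.5,[-0.0213,-0.0248,0],0],[0.5,[-0.0213,-0.0248,0],0],[0.5,[-0.0213,-0.0248,0],0],[0.5,[0,0,0],-0.122],[0.5,[0,0,0],-0.122],[0.5,[0,0,0],-0.122],[0.5,[0,0,0],-0.122],[0.5,[0,0,0],-0.122],[0.5,[0,0,0],-0.122],[0.5,[0,0,0],-0.122],[0.5,[0,0,0],-0.122],[0.5,[0,0,0],-0.122],[0.5,[0,0,0],-0.122]]'
python3 -m creep '[[0.5,[0,0,0.008],-0.122],[0.5,[0,0,0.008],-0.122],[0.5,[0,0,0.008],-0.122],[0.5,[0,0,0.008],-0.122],[0.5,[0,0,0.008],-0.122],[0.5,[0,0,0.008],-0.122],[0.5,[0,0,0.008],-0.122],[0.5,[0,0,0],0],[0.5,[0,0,0],0]]'
python3 -c "
from h import *
print(go(.4373,.0089,1.297))
im,d=get_image('top');cv2.imwrite('pics/top1.png',im);print(strap('top',im,d,440,256,.044,18))
s=np.s_[225:292,405:475]
hsv=cv2.cvtColor(im,cv2.COLOR_BGR2HSV);m=((hsv[s][...,1]<25)&(hsv[s][...,2]>150)).astype(np.uint8)
cn=max(cv2.findContours(m,0,2)[0],key=cv2.contourArea); e=cv2.fitEllipse(cv2.convexHull(cn)); print('base',e,plane('top',e[0][0]+405,e[0][1]+225,.004))
"
```

```text
clock: 8.5
tcp_pos: [0.4358, 0.0098, 0.1764]
eef_rot: [0.975, 0.221, 0.0, 0.0]
contact_force: [-0.1, 0.4, 0.8]
gripper_width: 0.0426
finger_force: 0.0
clock: 9.25
tcp_pos: [0.4357, 0.0098, 0.1201]
eef_rot: [0.799, 0.601, -0.0, -0.0]
contact_force: [0.4, -0.3, 0.2]
gripper_width: 0.0427
finger_force: 0.0
(array([-0.0004,  0.0017]), np.float64(-0.007285488154220587), array([0.4357, 0.0098, 0.1201]), np.float64(1.2897145118457793))
{'c': array([ 0.4156, -0.3123]), 'mean': array([ 0.4144, -0.3131]), 'size': array([15.6277, 40.3476]), 'yaw': np.float32(2.355142), 'n': 92, 'z': np.float64(0.04337873228590976)}
base ((34.23674774169922, 32.84326171875), (54.15037155151367, 55.15300750732422), 157.031982421875) [ 0.4125 -0.3165]
```

```bash
python3 -c "
from h import *
im=cv2.imread('pics/top1.png'); cv2.imwrite('pics/c2.png',cv2.resize(im[222:294,403:475],None,fx=8,fy=8,interpolation=cv2.INTER_CUBIC))"
python3 -m creep '[[0.5,[0,0.0015,0.02],0],[0.5,[0,0,0.025],0],[0.5,[0,0,0.02],0],[0.5,[0,0,0.009],0],[0.5,[0,0,0.003],0],[0.5,[0,0,0],0],[0.5,[0,0,0],0]]'
```

```text
clock: 9.88
tcp_pos: [0.4382, 0.0093, 0.0437]
eef_rot: [0.798, 0.602, 0.001, 0.001]
contact_force: [1.2, -0.2, 0.4]
gripper_width: 0.0425
finger_force: 0.0
```

View pics/c2.png

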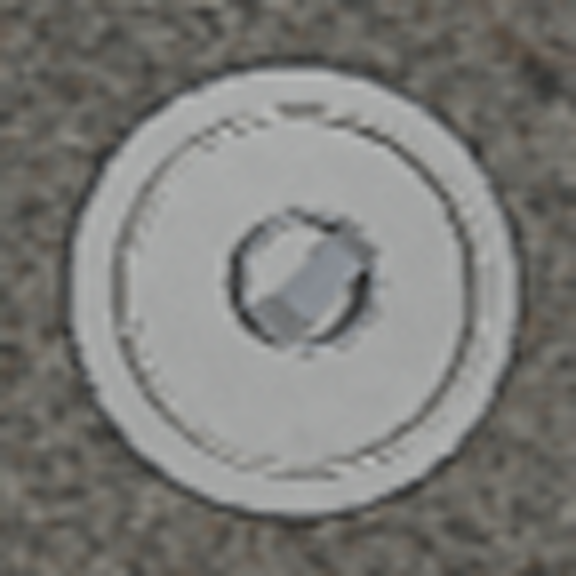

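The crop shows the flange centred at (295,292) and the 42 ring at (301,279). After parallax it stands about 4 mm off the base's centre, which is within the play. I'll correct later placings for that.

```bash
python3 -m creep '[[0.1,[0,0,0],0],[0,[0,0,0],0],[0,[0,0,0],0],[0,[0,0,0],0],[0,[0,0,-0.005],0],[0,[0,0,-0.015],0],[0,[0,0,-0.03],0],[0,[0,0,-0.04],0],[0,[0,0,-0.04],0],[0,[0,0,0],0],[0,[0,0,0],0]]'
python3 -c "
from h import *
print(go(.412,-.3187))
im,d=get_image('side'); cv2.imwrite('pics/s4.png',cv2.resize(im[100:300,220:420],None,fx=3,fy=3,interpolation=cv2.INTER_CUBIC))"
```

```text
clock: 10.8
tcp_pos: [0.4387, 0.0093, 0.1752]
eef_rot: [0.798, 0.602, 0.002, 0.002]
contact_force: [-0.1, 0.2, -0.6]
gripper_width: 0.0112
finger_force: 58.7
(array([-0.3227,  0.0644]), None, array([0.4387, 0.0093, 0.1752]), np.float64(1.2927888006618775))
```

View pics/s4.png

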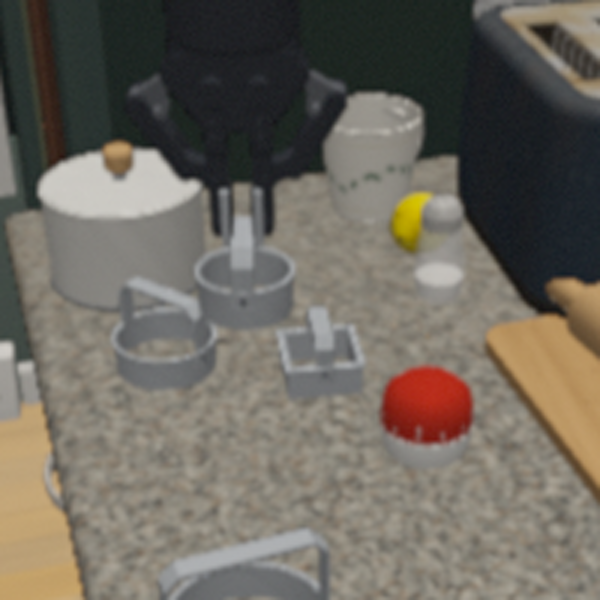

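The crop shows the 60 cutter hanging level at (245,280), gripped across the strap.

```bash
python3 -m creep '[[0,[-0.0293,0.0058,0],0],[0,[-0.0293,0.0058,0],0],[0,[-0.0293,0.0058,0],0],[0,[-0.0293,0.0058,0],0],[0,[-0.0293,0.0058,0],0],[0,[-0.0293,0.0058,0],0],[0,[-0.0293,0.0058,0],0],[0,[-0.0293,0.0058,0],0],[0,[-0.0293,0.0058,0],0],[0,[-0.0293,0.0058,0],0],[0,[-0.0293,0.0058,0],0],[0,[0,0,0.03],0],[0,[0,0,0.03],0],[0,[0,0,0.01],0],[0,[0,0,0],0],[0,[0,0,0],0],[0,[0,0,0],0]]'
python3 -c "
from h import *
print(go(.412,-.3187))"
```

```text
clock: 12.27
tcp_pos: [0.4109, -0.3183, 0.1037]
eef_rot: [0.798, 0.603, 0.0, 0.001]
contact_force: [0.4, 1.1, -0.5]
gripper_width: 0.0117
finger_force: 58.7
(array([-0.0001,  0.0012]), None, array([ 0.4109, -0.3183,  0.1037]), np.float64(1.293423717709314))
```

```bash
python3 -m creep '[[0,[0,0.001,0.015],0],[0,[0,0,0.015],0],[0,[0,0,0.012],0],[0,[0,0,0.007],0],[0,[0,0,0.004],0],[0,[0,0,0],0],[0,[0,0,0],0]]'
```

```text
clock: 12.85
tcp_pos: [0.4117, -0.3187, 0.0506]
eef_rot: [0.798, 0.602, 0.0, 0.001]
contact_force: [-1.0, 0.5, -0.5]
gripper_width: 0.0112
finger_force: 58.7
```

```bash
python3 -m creep '[[0,[0,0,0.002],0],[0,[0,0,0.0008],0],[0,[0,0,0],0],[0.3,[0,0,0],0],[0.5,[0,0,0],0],[0.5,[0,0,0],0],[0.5,[0,0,-0.01],0],[0.5,[0,0,-0.03],0],[0.5,[0,0,-0.04],0],[0.5,[0,0,-0.04],0],[0.5,[0,0,-0.03],0],[0.5,[0,0,-0.01],0]]'
python3 -c "
from h import *
print(go(.4082,.1655,2.22))"
```

```text
clock: 13.85
tcp_pos: [0.413, -0.3199, 0.213]
eef_rot: [0.798, 0.602, 0.001, 0.005]
contact_force: [0.7, 0.0, -0.3]
gripper_width: 0.0427
finger_force: 0.0
(array([ 0.4654, -0.1379]), np.float64(-0.9272012726725358), array([ 0.413 , -0.3199,  0.213 ]), np.float64(1.2927987273274644))
```

```bash
python3 -m creep '[[0.5,[0.0332,-0.0098,0],0],[0.5,[0.0332,-0.0098,0],0],[0.5,[0.0332,-0.0098,0],0],[0.5,[0.0332,-0.0098,0],0],[0.5,[0.0332,-0.0098,0],0],[0.5,[0.0332,-0.0098,0],0],[0.5,[0.0332,-0.0098,0],0],[0.5,[0.0332,-0.0098,0],0],[0.5,[0.0332,-0.0098,0],0],[0.5,[0.0332,-0.0098,0],0],[0.5,[0.0332,-0.0098,0],0],[0.5,[0.0332,-0.0098,0],0],[0.5,[0.0332,-0.0098,0],0],[0.5,[0.0332,-0.0098,0],0]]'
python3 -m creep '[[0.5,[0,0,0.01],-0.116],[0.5,[0,0,0.01],-0.116],[0.5,[0,0,0.01],-0.116],[0.5,[0,0,0.01],-0.116],[0.5,[0,0,0.01],-0.116],[0.5,[0,0,0.01],-0.116],[0.5,[0,0,0.01],-0.116],[0.5,[0,0,0.01],-0.116],[0.5,[0,0,0],0],[0.5,[0,0,0],0],[0.5,[0,0,0],0]]'
cat > b.py <<'E'
from h import *
import sys
def base(h,r,name):
    im,d=get_image('top');cv2.imwrite(f'pics/{name}.png',im);print(strap('top',im,d,438,257,h,r))
    s=np.s_[225:292,405:475]
    hsv=cv2.cvtColor(im,cv2.COLOR_BGR2HSV);m=((hsv[s][...,1]<25)&(hsv[s][...,2]>150)).astype(np.uint8)
    cn=max(cv2.findContours(m,0,2)[0],key=cv2.contourArea); e=cv2.fitEllipse(cv2.convexHull(cn)); print('base',plane('top',e[0][0]+405,e[0][1]+225,.004))
E
python3 -c "
from b import *
print(go(.4082,.1655,2.22)); base(.056,22,'top2')"
```

```text
clock: 15.02
tcp_pos: [0.4059, 0.1678, 0.2069]
eef_rot: [0.798, 0.602, -0.0, 0.0]
contact_force: [-0.5, 0.2, 0.8]
gripper_width: 0.0426
finger_force: 0.0
clock: 15.93
tcp_pos: [0.4069, 0.1663, 0.1274]
eef_rot: [0.445, 0.895, 0.0, 0.0]
contact_force: [0.2, -0.1, -0.1]
gripper_width: 0.0427
finger_force: 0.0
(array([-0.0014,  0.0005]), np.float64(-0.001652193047915862), array([0.4069, 0.1663, 0.1274]), np.float64(2.2183478069520843))
{'c': array([ 0.4116, -0.3181]), 'mean': array([ 0.4114, -0.3184]), 'size': array([56.7474, 13.9793]), 'yaw': np.float32(1.2891), 'n': 128, 'z': np.float64(0.05547245877482419)}
base [ 0.4126 -0.3166]
```

```bash
python3 -m creep '[[0.5,[-0.0014,0.0005,0.02],0],[0.5,[0,0,0.025],0],[0.5,[0,0,0.017],0],[0.5,[0,0,0.008],0],[0.5,[0,0,0.002],0],[0.5,[0,0,0],0],[0.5,[0,0,0],0]]'
```

```text
clock: 16.57
tcp_pos: [0.4089, 0.1658, 0.0559]
eef_rot: [0.444, 0.896, 0.001, 0.001]
contact_force: [0.7, 0.0, 0.1]
gripper_width: 0.043
finger_force: 0.0
```

```bash
python3 -m creep '[[0.1,[0,0,0],0],[0,[0,0,0],0],[0,[0,0,0],0],[0,[0,0,0],0],[0,[0,0,-0.005],0],[0,[0,0,-0.015],0],[0,[0,0,-0.03],0],[0,[0,0,-0.04],0],[0,[0,0,-0.04],0],[0,[0,0,0],0],[0,[0,0,0],0]]'
python3 -c "
from h import *
print(go(.413,-.3172))
im,d=get_image('side'); cv2.imwrite('pics/s5.png',cv2.resize(im[80:280,200:400],None,fx=3,fy=3,interpolation=cv2.INTER_CUBIC))"
```

```text
clock: 17.48
tcp_pos: [0.4092, 0.1659, 0.1872]
eef_rot: [0.444, 0.896, 0.002, 0.002]
contact_force: [-1.2, -0.2, -1.5]
gripper_width: 0.0116
finger_force: 58.8
(array([-0.3869, -0.2893]), None, array([0.4092, 0.1659, 0.1872]), np.float64(2.2207782274350607))
```

View pics/s5.png

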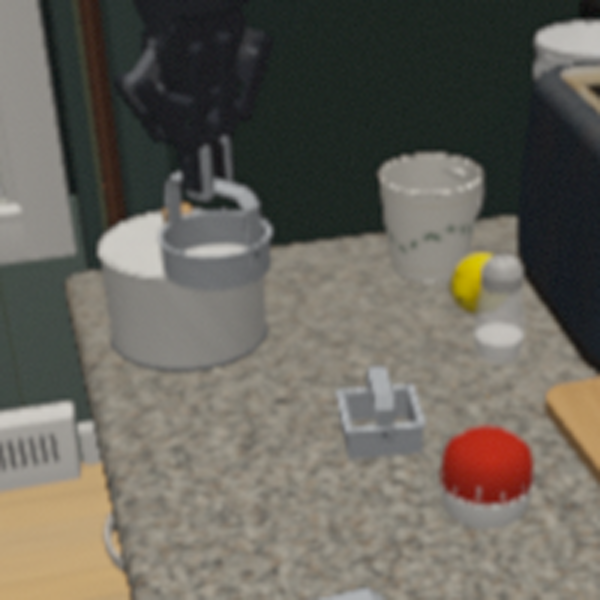

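The crop shows the 78 cutter hanging level at (217,250).

```bash
python3 -m creep '[[0,[-0.0276,-0.0207,0],0],[0,[-0.0276,-0.0207,0],0],[0,[-0.0276,-0.0207,0],0],[0,[-0.0276,-0.0207,0],0],[0,[-0.0276,-0.0207,0],0],[0,[-0.0276,-0.0207,0],0],[0,[-0.0276,-0.0207,0],0],[0,[-0.0276,-0.0207,0],0],[0,[-0.0276,-0.0207,0],0],[0,[-0.0276,-0.0207,0],0],[0,[-0.0276,-0.0207,0],0],[0,[-0.0276,-0.0207,0],0],[0,[-0.0276,-0.0207,0],0],[0,[-0.0276,-0.0207,0],0],[0,[0,0,0.03],0],[0,[0,0,0.025],0],[0,[0,0,0.01],0],[0,[0,0,0],0],[0,[0,0,0],0],[0,[0,0,0],0]]'
python3 -c "
from h import *
print(go(.413,-.3172))"
```

```text
clock: 19.2
tcp_pos: [0.4117, -0.3176, 0.1207]
eef_rot: [0.444, 0.896, -0.0, 0.001]
contact_force: [-1.1, 0.3, -0.5]
gripper_width: 0.0118
finger_force: 58.9
(array([-0.0004,  0.0012]), None, array([ 0.4117, -0.3176,  0.1207]), np.float64(2.22144453762216))
```

```bash
python3 -m creep '[[0,[0,0,0.02],0],[0,[0,0,0.015],0],[0,[0,0,0.012],0],[0,[0,0,0.007],0],[0,[0,0,0.004],0],[0,[0,0,0],0],[0,[0,0,0],0]]'
```

```text
clock: 19.78
tcp_pos: [0.4117, -0.3179, 0.0628]
eef_rot: [0.444, 0.896, -0.0, 0.001]
contact_force: [-0.2, 0.6, -0.3]
gripper_width: 0.0114
finger_force: 58.9
```

```bash
python3 -m creep '[[0,[0,0,0.002],0],[0,[0,0,0.0008],0],[0,[0,0,0],0],[0.3,[0,0,0],0],[0.5,[0,0,0],0],[0.5,[0,0,0],0],[0.5,[0,0,-0.01],0],[0.5,[0,0,-0.03],0],[0.5,[0,0,-0.04],0],[0.5,[0,0,-0.04],0],[0.5,[0,0,-0.03],0],[0.5,[0,0,-0.01],0]]'
python3 -c "
from h import *
print(go(.3950,-.1576,.083))"
```

```text
clock: 20.78
tcp_pos: [0.413, -0.319, 0.2253]
eef_rot: [0.444, 0.896, -0.001, 0.005]
contact_force: [-0.3, -0.3, -0.1]
gripper_width: 0.0428
finger_force: 0.0
(array([0.1394, 0.0833]), np.float64(-1.0037802850847624), array([ 0.413 , -0.319 ,  0.2253]), np.float64(2.220812368505031))
```

```bash
python3 -m creep '[[0.5,[0.0232,0.0139,0],0],[0.5,[0.0232,0.0139,0],0],[0.5,[0.0232,0.0139,0],0],[0.5,[0.0232,0.0139,0],0],[0.5,[0.0232,0.0139,0],0],[0.5,[0.0232,0.0139,0],0],[0.5,[0,0,0.008],-0.1115],[0.5,[0,0,0.008],-0.1115],[0.5,[0,0,0.008],-0.1115],[0.5,[0,0,0.008],-0.1115],[0.5,[0,0,0.008],-0.1115],[0.5,[0,0,0.008],-0.1115],[0.5,[0,0,0.008],-0.1115],[0.5,[0,0,0.008],-0.1115],[0.5,[0,0,0.008],-0.1115],[0.5,[0,0,0],0],[0.5,[0,0,0],0],[0.5,[0,0,0],0]]'
python3 -c "
from b import *
print(go(.3950,-.1576,.083)); base(.068,26,'top3')"
```

```text
clock: 22.28
tcp_pos: [0.3934, -0.1563, 0.1475]
eef_rot: [-0.04, 0.999, -0.0, 0.0]
contact_force: [0.7, 0.4, 0.2]
gripper_width: 0.0428
finger_force: 0.0
(array([-0.0015, -0.0014]), np.float64(-0.0026254402454948256), array([ 0.3934, -0.1563,  0.1475]), np.float64(-3.0612180938352878))
{'c': array([ 0.4216, -0.3266]), 'mean': array([ 0.4223, -0.3277]), 'size': array([14.6361, 47.4303]), 'yaw': np.float32(2.2565622), 'n': 102, 'z': np.float64(0.06700296199933614)}
base [ 0.4127 -0.3168]
```

```bash
python3 -m creep '[[0.5,[-0.0013,-0.0013,0.025],0],[0.5,[0,0,0.025],0],[0.5,[0,0,0.018],0],[0.5,[0,0,0.009],0],[0.5,[0,0,0.003],0],[0.5,[0,0,0],0],[0.5,[0,0,0],0]]'
python3 -m creep '[[0.1,[0,0,0],0],[0,[0,0,0],0],[0,[0,0,0],0],[0,[0,0,0],0],[0,[0,0,-0.005],0],[0,[0,0,-0.015],0],[0,[0,0,-0.03],0],[0,[0,0,-0.04],0],[0,[0,0,-0.04],0],[0,[0,0,0],0],[0,[0,0,0],0]]'
python3 -c "
from b import *
print(go(.4122,-.3180)); base(.068,30,'top3b')
im,d=get_image('side'); cv2.imwrite('pics/s6.png',cv2.resize(im[170:430,200:460],None,fx=2.3,fy=2.3,interpolation=cv2.INTER_CUBIC))"
```

```text
clock: 22.92
tcp_pos: [0.3953, -0.1577, 0.0679]
eef_rot: [-0.041, 0.999, -0.0, 0.001]
contact_force: [0.1, 0.3, 0.3]
gripper_width: 0.0427
finger_force: 0.0
clock: 23.83
tcp_pos: [0.3957, -0.1579, 0.1993]
eef_rot: [-0.041, 0.999, -0.001, 0.002]
contact_force: [-0.1, -0.2, -1.1]
gripper_width: 0.0115
finger_force: 58.8
(array([-0.0032, -0.1609]), None, array([ 0.3957, -0.1579,  0.1993]), np.float64(-3.058930096819456))
{'c': array([ 0.4266, -0.3331]), 'mean': array([ 0.4271, -0.3333]), 'size': array([13.9769, 31.6665]), 'yaw': np.float32(2.24567), 'n': 66, 'z': np.float64(0.06821126089234325)}
base [ 0.413  -0.3171]
```

View pics/s6.png

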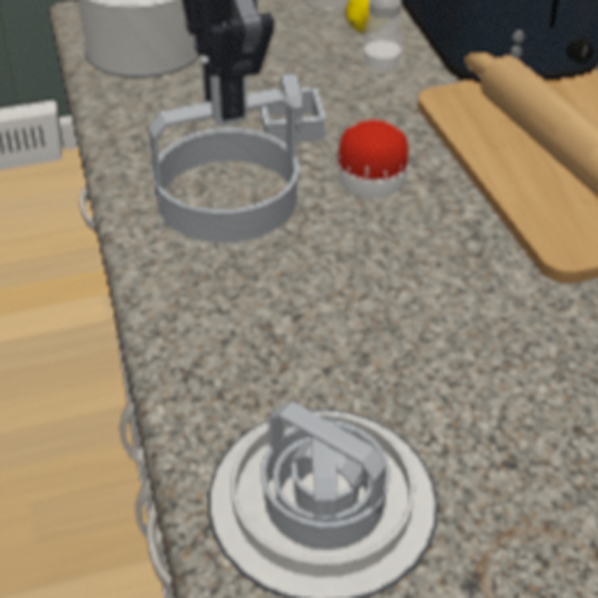

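The view shows the three nested concentrically on the base at (325,490), all level, and the 96 cutter hanging level at (227,180).

```bash
python3 -m creep '[[0,[-0.0006,-0.023,0],0],[0,[-0.0006,-0.023,0],0],[0,[-0.0006,-0.023,0],0],[0,[-0.0006,-0.023,0],0],[0,[-0.0006,-0.023,0],0],[0,[-0.0006,-0.023,0],0],[0,[-0.0004,-0.0228,0],0],[0,[0,0,0.025],0],[0,[0,0,0.02],0],[0,[0,0,0.01],0],[0,[0,0,0],0],[0,[0,0,0],0],[0,[0,0,0],0]]'
python3 -c "
from h import *
print(go(.413,-.3178))
im,d=get_image('side'); cv2.imwrite('pics/s7.png',cv2.resize(im[250:450,240:440],None,fx=2.8,fy=2.8,interpolation=cv2.INTER_CUBIC))"
```

```text
clock: 25.02
tcp_pos: [0.4123, -0.3174, 0.1427]
eef_rot: [-0.042, 0.999, -0.0, 0.0]
contact_force: [-0.1, 0.4, -0.2]
gripper_width: 0.0115
finger_force: 58.8
(array([-0.0006, -0.0004]), None, array([ 0.4123, -0.3174,  0.1427]), np.float64(-3.058469360942781))
```

View pics/s7.png

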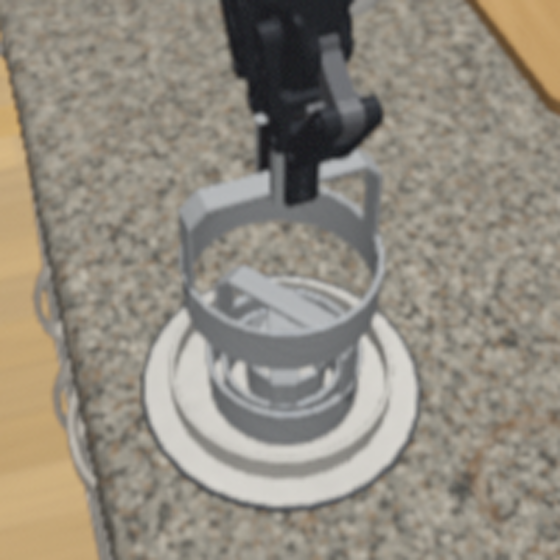

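The crop shows the 96 ring at (283,270) concentric above the nest at (283,375).

```bash
python3 -m creep '[[0,[-0.0005,0,0.02],0],[0,[0,0,0.018],0],[0,[0,0,0.012],0],[0,[0,0,0.007],0],[0,[0,0,0.007],0],[0,[0,0,0.004],0],[0,[0,0,0],0],[0,[0,0,0],0]]'
```

```text
clock: 25.73
tcp_pos: [0.4128, -0.3176, 0.0747]
eef_rot: [-0.041, 0.999, -0.0, 0.0]
contact_force: [-0.1, 0.7, -1.4]
gripper_width: 0.0114
finger_force: 58.8
```

```bash
python3 -m creep '[[0,[0,0,0.002],0],[0,[0,0,0.0008],0],[0,[0,0,0],0],[0.3,[0,0,0],0],[0.5,[0,0,0],0],[0.5,[0,0,0],0],[0.5,[0,0,-0.01],0],[0.5,[0,0,-0.03],0],[0.5,[0,0,-0.04],0],[0.5,[0,0,-0.04],0],[0.5,[0,0,-0.03],0],[0.5,[0,0,-0.01],0]]'
python3 -c "
from h import *
print(go(.404,.3207))"
```

```text
clock: 26.73
tcp_pos: [0.4143, -0.3187, 0.2375]
eef_rot: [-0.041, 0.999, -0.003, 0.004]
contact_force: [-0.8, -0.6, 1.0]
gripper_width: 0.0427
finger_force: 0.0
(array([-0.0427,  0.6381]), None, array([ 0.4143, -0.3187,  0.2375]), np.float64(-3.0587992287541668))
```

```bash
python3 -m creep '[[0.6,[-0.0024,0.0355,0],0],[0.6,[-0.0024,0.0355,0],0],[0.6,[-0.0024,0.0355,0],0],[0.6,[-0.0024,0.0355,0],0],[0.6,[-0.0024,0.0355,0],0],[0.6,[-0.0024,0.0355,0],0],[0.6,[-0.0024,0.0355,0],0],[0.6,[-0.0024,0.0355,0],0],[0.6,[-0.0024,0.0355,0],0],[0.6,[-0.0024,0.0355,0],0],[0.6,[-0.0024,0.0355,0],0],[0.6,[-0.0024,0.0355,0],0],[0.6,[-0.0024,0.0355,0],0],[0.6,[-0.0024,0.0355,0],0],[0.6,[-0.0024,0.0355,0],0],[0.6,[-0.0024,0.0355,0],0],[0.6,[-0.0024,0.0355,0],0],[0.6,[-0.0024,0.0355,0],0],[0.6,[0,0,0],0],[0.6,[0,0,0],0]]'
python3 -c "
from b import *
print(go(.404,.3207)); base(.08,26,'top4')"
```

```text
clock: 28.4
tcp_pos: [0.4021, 0.324, 0.2306]
eef_rot: [-0.043, 0.999, -0.001, -0.001]
contact_force: [0.4, -1.4, 0.2]
gripper_width: 0.0509
finger_force: 0.0
(array([-0.0017, -0.0035]), None, array([0.4021, 0.324 , 0.2306]), np.float64(-3.055882510020813))
{'c': array([ 0.4119, -0.3141]), 'mean': array([ 0.4123, -0.3144]), 'size': array([92.9288, 15.4616]), 'yaw': np.float32(0.09055583), 'n': 222, 'z': np.float64(0.07979817879734602)}
base [ 0.4125 -0.3165]
```

```bash
python3 -m creep '[[0.6,[-0.0016,-0.003,0.025],0],[0.6,[0,0,0.03],0],[0.6,[0,0,0.03],0],[0.6,[0,0,0.025],0],[0.6,[0,0,0.015],0],[0.6,[0,0,0.007],0],[0.6,[0,0,0.003],0],[0.6,[0,0,0],0],[0.6,[0,0,0],0]]'
python3 -c "
from h import *
print(go(.404,.3207))"
```

```text
clock: 29.2
tcp_pos: [0.4053, 0.3202, 0.0975]
eef_rot: [-0.041, 0.999, 0.0, 0.001]
contact_force: [0.2, -0.3, 0.9]
gripper_width: 0.0512
finger_force: 0.0
(array([0.0012, 0.0006]), None, array([0.4053, 0.3202, 0.0975]), np.float64(-3.0595727760983484))
```

```bash
python3 -m creep '[[0.3,[0.001,0,0.001],0],[0,[0,0,0],0],[0,[0,0,0],0],[0,[0,0,0],0],[0,[0,0,0],0]]'
python3 -m creep '[[0,[0,0,-0.005],0],[0,[0,0,-0.015],0],[0,[0,0,-0.03],0],[0,[0,0,-0.04],0],[0,[0,0,-0.04],0],[0,[0,0,-0.01],0],[0,[0,0,0],0],[0,[0,0,0],0]]'
python3 -c "
from h import *
print(go(.413,-.317))
im,d=get_image('side'); cv2.imwrite('pics/s8.png',im[0:300,150:450])"
```

```text
clock: 29.62
tcp_pos: [0.4038, 0.3202, 0.0966]
eef_rot: [-0.042, 0.999, 0.0, 0.001]
contact_force: [-0.7, -2.2, 6.5]
gripper_width: 0.0234
finger_force: 58.9
clock: 30.28
tcp_pos: [0.403, 0.3199, 0.2349]
eef_rot: [-0.041, 0.999, -0.0, -0.0]
contact_force: [0.3, -0.2, -1.8]
gripper_width: 0.023
finger_force: 59.2
(array([ 0.0428, -0.6355]), None, array([0.403 , 0.3199, 0.2349]), np.float64(-3.058732471546098))
```

View pics/s8.png

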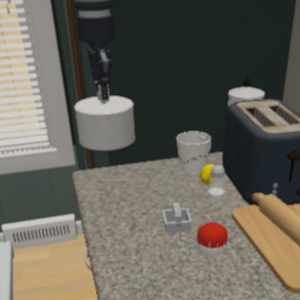

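The crop shows the cover hanging level by its knob at (105,120).

```bash
python3 -m creep '[[0,[0.0021,-0.02,0],0],[0,[0.0022,-0.0325,0],0],[0,[0.0022,-0.0325,0],0],[0,[0.0022,-0.0325,0],0],[0,[0.0022,-0.0325,0],0],[0,[0.0022,-0.0325,0],0],[0,[0.0022,-0.0325,0],0],[0,[0.0022,-0.0325,0],0],[0,[0.0022,-0.0325,0],0],[0,[0.0022,-0.0325,0],0],[0,[0.0022,-0.0325,0],0],[0,[0.0022,-0.0325,0],0],[0,[0.0022,-0.0325,0],0],[0,[0.0022,-0.0325,0],0],[0,[0.0022,-0.0325,0],0],[0,[0.0022,-0.0325,0],0],[0,[0.0022,-0.0325,0],0],[0,[0.0022,-0.0325,0],0],[0,[0.0022,-0.0325,0],0],[0,[0.0022,-0.0325,0],0]]'
python3 -m creep '[[0,[0,0,0],0],[0,[0,0,0],0],[0,[0,0,0],0],[0,[0,0,0],0]]'
python3 -c "
from h import *
print(go(.4127,-.318))"
```

```text
clock: 32.0
tcp_pos: [0.4111, -0.3196, 0.2325]
eef_rot: [-0.041, 0.999, 0.002, -0.002]
contact_force: [0.9, -0.4, -1.9]
gripper_width: 0.0235
finger_force: 59.3
clock: 32.33
tcp_pos: [0.4119, -0.3174, 0.2342]
eef_rot: [-0.042, 0.999, 0.001, -0.001]
contact_force: [-0.1, 0.4, -2.2]
gripper_width: 0.0231
finger_force: 59.5
(array([-0.0007, -0.0007]), None, array([ 0.4119, -0.3174,  0.2342]), np.float64(-3.0579885696499405))
```

```bash
python3 -m creep '[[0,[-0.0006,-0.0005,0.02],0],[0,[0,0,0.03],0],[0,[0,0,0.03],0],[0,[0,0,0.02],0],[0,[0,0,0.01],0],[0,[0,0,0],0],[0,[0,0,0],0]]'
python3 -c "
from h import *
im,d=get_image('side'); cv2.imwrite('pics/s9.png',cv2.resize(im[240:450,235:445],None,fx=2.8,fy=2.8,interpolation=cv2.INTER_CUBIC))"
```

```text
clock: 32.92
tcp_pos: [0.4135, -0.3189, 0.1259]
eef_rot: [-0.042, 0.999, -0.0, 0.0]
contact_force: [0.5, -0.4, -1.2]
gripper_width: 0.023
finger_force: 59.6
```

View pics/s9.png

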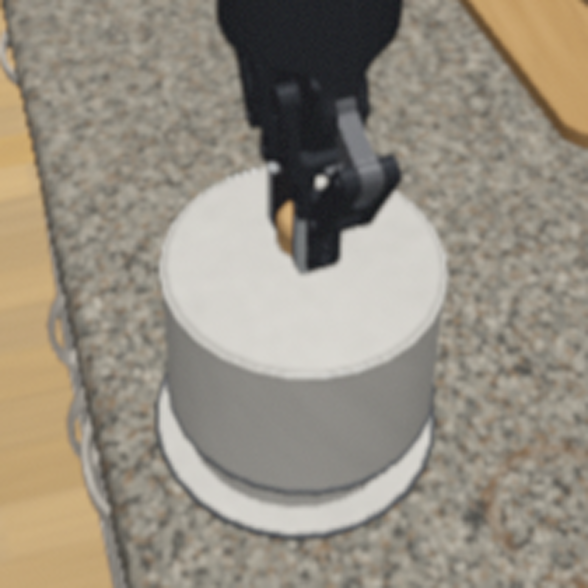

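```bash
python3 -c "
from h import *
im=cv2.imread('pics/s9.png'); g=cv2.cvtColor(im,6).astype(int)
c,R,t=cal('side')
def ext(x,y,z,r):
    a=np.linspace(0,6.283,721); P=np.c_[x+r*np.cos(a),y+r*np.sin(a),a*0+z]@R.T+t
    u=c['fx']*P[:,0]/P[:,2]+c['cx']; v=c['fy']*P[:,1]/P[:,2]+c['cy']
    f=lambda q,o:(q-o+.5)*2.8-.5
    return f(u.min(),235),f(u.max(),235),f(v.min(),240),f(v.max(),240)
print('base',ext(.4125,-.3165,.002,.072)); print('covertop',ext(.4125,-.3165,.115,.067)); print('coverbot',ext(.4125,-.3165,.029,.067))
hsv=cv2.cvtColor(im,40)
m=((hsv[...,1]<22)&(g>185)).astype(np.uint8)
n,l,s,_=cv2.connectedComponentsWithStats(m)
for i in range(1,n):
    if s[i,4]>2000: print(s[i], 'right',s[i,0]+s[i,2],'bot',s[i,1]+s[i,3])
"
```

```text
base (np.float64(160.13311594244954), np.float64(434.7813309119625), np.float64(299.1338221364138), np.float64(530.2317165796942))
covertop (np.float64(157.99019503543587), np.float64(442.8163009568642), np.float64(158.46598774956067), np.float64(369.78435775529834))
coverbot (np.float64(167.09122418762325), np.float64(428.9805924647097), np.float64(273.23408189108346), np.float64(487.7725979589085))
[  161   168   285   210 38120] right 446 bot 378
[ 161  392  268  141 7898] right 429 bot 533
```

The crop shows the cover held just over the rim: top disc centred at u≈303, flange centred at u≈295. That is about 3 mm off in −y/+x, so I'll nudge it back and lower.

```bash
python3 -m creep '[[0,[0.0023,0.0022,0],0],[0,[0,0,0],0],[0,[0,0,0.006],0],[0,[0,0,0.006],0],[0,[0,0,0.006],0],[0,[0,0,0.004],0],[0,[0,0,0],0],[0,[0,0,0],0]]'
```

```text
clock: 33.63
tcp_pos: [0.4104, -0.3172, 0.1029]
eef_rot: [-0.041, 0.999, 0.0, -0.0]
contact_force: [0.4, -0.4, -1.0]
gripper_width: 0.023
finger_force: 59.6
```

```bash
python3 -m creep '[[0,[0,0,0.0015],0],[0,[0,0,0.001],0],[0,[0,0,0],0],[0,[0,0,0],0]]'
```

```text
clock: 33.97
tcp_pos: [0.4107, -0.3173, 0.101]
eef_rot: [-0.041, 0.999, -0.0, 0.0]
contact_force: [-0.2, 0.1, -1.9]
gripper_width: 0.023
finger_force: 59.6
```

```bash
python3 -m creep '[[0,[0,0,0.0008],0],[0,[0,0,0],0],[0.4,[0,0,0],0],[0.6,[0,0,0],0],[0.6,[0,0,0],0],[0.6,[0,0,-0.01],0],[0.6,[0,0,-0.03],0],[0.6,[0,0,-0.04],0],[0.6,[0,0,-0.04],0],[0.6,[0,-0.01,-0.02],0],[0.6,[0,0.035,0],0],[0.6,[0,0.04,0],0],[0.6,[0,0.04,0],0],[0.6,[0,0.04,0],0],[0.6,[0,0.04,0],0],[0.6,[0,0.04,0],0],[0.6,[0,0.04,0],0],[0.6,[0,0.02,0],0],[0.6,[0,0,0],0],[0.6,[0,0,0],0]]'
python3 -c "
from h import *
im,d=get_image('top'); s=np.s_[222:296,400:480]; W=world('top',d)[s]
m=((W[...,2]>.07)&(W[...,2]<.2)).astype(np.uint8); cn=max(cv2.findContours(m,0,2)[0],key=cv2.contourArea); e=cv2.fitEllipse(cv2.convexHull(cn)); print('cover',e,plane('top',e[0][0]+400,e[0][1]+222,.09))
z=W[...,2][m>0]; print('cover top z',np.percentile(z,[10,50,90]))
ys,xs=np.nonzero(m); A=np.c_[W[ys,xs,:2],np.ones(len(xs))]; k=(W[ys,xs,2]<.097); print('tilt',np.linalg.lstsq(A[k],W[ys,xs,2][k],rcond=None)[0])
im,d=get_image('side'); cv2.imwrite('pics/s10.png',cv2.resize(im[150:450,160:460],None,fx=2,fy=2,interpolation=cv2.INTER_CUBIC))"
```

```text
clock: 35.63
tcp_pos: [0.3871, -0.0325, 0.2409]
eef_rot: [-0.043, 0.999, -0.0, 0.001]
contact_force: [0.3, -0.6, 0.4]
gripper_width: 0.0513
finger_force: 0.0
cover ((45.38408279418945, 35.966224670410156), (56.00315475463867, 57.300472259521484), 104.01670837402344) [ 0.4118 -0.3128]
cover top z [0.0873 0.092  0.0969]
tilt [ 0.0002 -0.013   0.087 ]
```

View pics/s10.png

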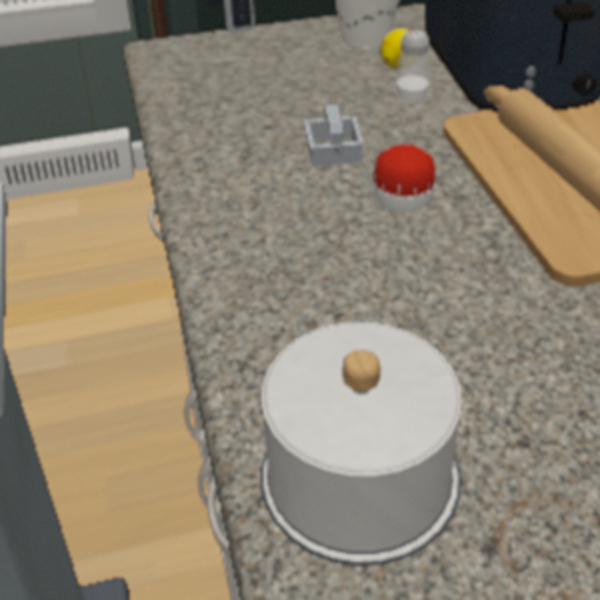

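The view shows the cover level and fully down on the flange, with an even rim showing at (360,540). The square cutter at (333,140) and the timer at (404,175) have not moved, and the gripper is clear.

```bash
python3 -c "
from plant import *
print(finish_job())"
```

```text
the job is handed in; nothing more can be done
None
```

The four cutters are nested on the tin base with the cover fully down over them, the square cutter and timer were not moved, and the job was handed in at about 36 s; no verdict came back.

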